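# Clamp a plaster finial with the guarded knob

### The job

Stand the plaster finial on the bed of the bench clamp, centred between the sliding jaw and the fence with its long side along the jaw, and let go of it. Then reach through the round opening of the guard and turn the recessed knob clockwise until the jaw holds the finial firmly against the fence (about 18 N), square to the jaw: feel for the grip, for plaster is crushed at 30 N. Do not push hard on the guard, leave the jar, bowl and spatula where they are, and finish with the finial clamped and the robot clear.

Things in the scene. Friction and masses are not known exactly. Their poses are not given: they have to be found in the camera images.
- vise: Bench clamp fixed to the table (place and yaw vary). Dark steel bed 130 mm (x) by 250 mm (y), top 12 mm above the table. Origin at table height. Its y axis runs from the knob (y = -100 mm) past the jaw to the fence. Jaw and fence: upright aluminium blocks 90 mm long along x, tops about 48 mm above the table. The fence's face was set by hand and is not measured: from y = 38 to 41 mm.
- seat (a point): Where to stand the finial: point on the bed's top, 12 mm above the table, about midway between jaw face and fence (clamp's x = 0, y = 10 mm); axes as the clamp. The room there is 55 to 61 mm along y. Guard and knob lie on the -y side, the guard's near edge 50 mm from here; only the guard is taller than 48 mm.
- guard: Grey steel guard plate 120 x 120 x 5 mm on four corner posts, level, fixed, with one round opening 86 mm across, centred on the knob's axis. Origin at its centre, on its underside 84 mm above the table (top 89 mm). Wide-open fingers do not pass: open them about 40 mm. It bends if pushed with more than 15 N.
- knob_grip (a point): Grip point of the black recessed knob, on its upright axis, 66 mm above the table, 23 mm below the guard's top. The knob is a bar 38 mm long (point's x), 14 mm thick (y), top 74 mm above the table, on a disc 42 mm across with its top at 44 mm. Pinch the bar across its thickness with the fingertips 46 to 50 mm above the table.
- knob: The same knob; origin on its axis, 36 mm above the table. Clockwise from above closes the jaw, 10 mm per rad. Friction of about 0.32 N m resists and keeps it where left. After 0.75 to 1.35 rad jaw, finial and fence meet; from there the torque rises by 0.01 N m per N of clamping, over 1 N per 0.01 rad. At rest friction hides part: compare readings after equal small steps, free and clamping.
- jaw: Sliding aluminium jaw, block 90 mm (x) by 16 mm (y) by 34 mm, stiffly sprung; axes as the clamp. Origin at the middle of its face's lower edge, 12 mm above the table (clamp's y = -20 to -17 mm at the start); moves along the clamp's +y as the knob turns clockwise. It holds the finial securely from 10 N; 18 N is right; at 30 N the plaster is crushed.
- finial: White plaster finial, 98 mm tall, 160 to 310 g, loose, standing. Origin under its centre. Plinth 64 (its x) by 48 (its y) by 40 mm high; round moulding 44 mm across up to 50 mm; square shaft 24 x 24 mm from 50 to 92 mm to hold it by, parallel to the plinth; small cap. The 48 mm way goes between jaw and fence, either way round. Taken by the shaft's x sides, fingers clear the guard.
- jar: Bystander: closed white jar, 68 mm diameter, 100 mm tall, loose; origin under its centre.
- bowl: Bystander: white bowl, 100 mm diameter, 45 mm tall, loose; origin under its centre.
- spatula: Bystander: spatula 250 mm long lying along its x axis, loose; origin under it.
Not all that is in view belongs to the job. There is more than one size of the finial; the one meant has the size given above.

How it is judged (in metres and radians):
On the way, in this order (a step that is already met when the one before it is completed fails the run):
1. the finial stands on the bed between jaw and fence, let go of (x of finial in the frame of vise between -0.015 and 0.015 m and y of finial in the frame of vise between 0 and 0.026 m and z of finial in the frame of vise between 0.009 and 0.016 m and angle between finial's own z axis and vertical below 0.06 rad and contact force between the fingers and finial below 0.2 N and contact force between vise and finial above 0.5 N), for 0.2 s.
2. the jaw grips the finial with more than 10 N (contact force between jaw and finial above 10 N and x of finial in the frame of vise between -0.015 and 0.015 m and y of finial in the frame of vise between 0 and 0.026 m and z of finial in the frame of vise between 0.009 and 0.016 m and angle between finial's own z axis and vertical below 0.06 rad), for 0.3 s.
At the end, for the whole second after the job is handed in: The finial stands upright on the bed (tilt under 0.06 rad, underside within 4 mm of the bed), within 15 mm of the middle of the jaw along x, square to the clamp within 0.10 rad, at rest, gripped by the jaw with more than 10 N; robot clear (all of step 2 and angle between the x axis of finial and the x axis of vise, either way round below 0.1 rad and linear speed of finial below 0.01 m/s); the robot touches nothing.
It fails at once if the plaster is crushed: jaw presses the finial with more than 30 N (contact force between jaw and finial above 30 N).
It fails at once if the guard is pushed with more than 15 N (contact force between any of the fingers, the arm and guard above 15 N).
It fails at once if a bystander is moved by more than 20 mm (distance of any of jar, bowl, spatula from where it was at the start of the episode above 0.02 m).
It also fails if it takes over 64 s, if anything falls off the work surface, if the arm or the gripper's body presses on something with over 40 N, if the wrist force passes 120 N, or if a joint passes its speed limit or range.

### The arm

A 7-joint arm with a two-finger parallel gripper is mounted at the origin on the work surface. World frame = base frame: x ahead of the robot, y to its left, z up, the work surface at z = 0. Lengths are in mm, angles in rad, forces in N, time in s.
With the tool pointing down it reaches from about 400 to 875 mm from the base axis. Payload 4.4 kg.
Tool frame: the origin (TCP) lies midway between the tips of the shut fingers; the grasp point (between the pads) lies ctrl.grip_depth behind it (ctrl.grip_depth is the distance from the TCP to the grasp point, in mm); z points along the fingers, y is the line along which they close (so a half turn about z gives the same grasp; the last joint's range is limited). The gripper opens to 85 mm and grips with 20 to 120 N. Pads are 22 mm wide; open, the fingers measure 114 mm over their backs; the gripper's body (76 mm by 85 mm) begins 54 mm behind the grasp point. The pads swing forward as they close: fully open they stand 13 mm farther back than shut.
Start: joints at [1.19, 0.628, 0.038, 1.517, -0.027, 0.996, -0.02], TCP at [201.285, -618.063, 231.313] pointing down, gripper open.
Joint ranges: [-3.06, 3.06], [-0.37, 2.12], [-1.25, 1.32], [0.18, 2.47], [-1.1, 4.24], [0.23, 1.98], [-2.94, 2.94]. Speed limits (rad/s): [2.57, 2.57, 3.14, 3.14, 3.14, 3.14, 3.14].

### API

Orientations are given as [roll, pitch, yaw] about the fixed x, y, z axes, in that order (R = Rz(yaw) Ry(pitch) Rx(roll)).
In Python, from cell import ctrl gives the robot as it stands.
- The arm moves only by the tool carry_out, never from a script. Its argument "deltas" is one flat list of numbers, 7 for each row, row after row: the turn, a rotation vector about the tool's x, y, z in degrees, then the shift along the tool's x, y, z in m, then the closure, from -1 (fully open) to 1 (shut). In form: [wx, wy, wz, dx, dy, dz, claw, wx, wy, wz, dx, dy, dz, claw, ...]. A call has 1 to 12 rows; each row shifts and turns the commanded pose from where the row before left it, along the tool's axes as they then stand; what a row does not reach is not made up. A row lasts 1/8 s, in which the tool goes at most 62.5 mm and 10.7 degrees, less where a joint would pass 70% of its speed; a pose out of reach is approached as far as the arm can. A call with a gripper value outside its range is refused whole. The fingers move at their own pace and stop on an object; the grip force is fixed at half the most. Time passes only in rows, so rows that do not move let the fingers close. It gives the time, the measured TCP pose, the force, the opening and the grip force at its end, in the units of the state.
- ctrl.read_state(): the state, without advancing time (a new reading comes with each control period).
- ctrl.get_image(name): name is "side" or "top" or "wrist"; returns the picture (400x640x3 uint8, red, green, blue); there is no depth.
- ctrl.calibration(name): a dict with "mtx" (3x3 intrinsics, pixels), "R" (3x3) and "t" (3): a world point X has camera coordinates R X + t. Camera axes: x right, y down, z forward; pixel columns grow to the right and rows downward; lengths in mm; the calibration is good to about 2 mm. The wrist camera is an equidistant fisheye: a pixel r from the principal point sees the ray r / f radians off the axis. A picture is of the moment at which its call begins: read the wrist's pose just before it. calibration takes no time and is no camera call; for the wrist camera it gives the pose at the moment of the call.
- ctrl.finish_job(): hands the job in; it is judged then, once.
The state is a dict: "clock": time; "qpos": joint angles; "qd": joint speeds; "tau": joint torques, N m; "eef_pos": TCP position; "tool_rot": TCP orientation; "force": force on the tool from outside, world axes, zero at the start; "torque": the same for the moment, N m; "width": finger opening in mm; "gripper_force": force on a finger pad.
Only numpy, scipy, OpenCV 4.12 (cv2) and the standard library are available. Lean on these libraries where they do the work, as an engineer would, in place of code of your own. Each camera call takes 0.05 s, during which the arm holds its last target. There are 200 camera calls.

## Working session

There is one attempt and no reset: what is moved stays moved. The work goes in short steps, Python scripts to look and compute and a tool call to move; the robot and the scene stay as the last step left them, time stands still between calls to the robot, and variables do not carry over. Pictures are saved under pics/ and viewed, at most 10 in all, crops included, and the job is handed in when it is done.

Besides the shell and the picture viewer there is one more tool, called after "Call:" as name(argument=value, ...) on one line, values as JSON. carry_out: Moves the arm, as the interface text tells. Its arguments: {"type":"object","properties":{"deltas":{"type":"array"}},"required":["deltas"]}

```bash
mkdir -p pics; ls; cat > h.py <<'E'
import numpy as np, cv2
from cell import ctrl
def snap(n,f):
    im=ctrl.get_image(n); cv2.imwrite('pics/'+f+'.png',cv2.cvtColor(im,cv2.COLOR_RGB2BGR)); return im
def ray(cal,uv):
    K=cal['mtx'];R=np.array(cal['R']);t=np.array(cal['t'])
    uv=np.atleast_2d(uv).astype(float)
    d=np.c_[(uv[:,0]-K[0][2])/K[0][0],(uv[:,1]-K[1][2])/K[1][1],np.ones(len(uv))]
    return -R.T@t, d@R
def plane(cal,uv,z):
    c,d=ray(cal,uv); return c+d*((z-c[2])/d[:,2])[:,None]
E
python3 - <<'E'
from h import *
for n in('top','side'):
    snap(n,n+'0'); c=ctrl.calibration(n); print(n,np.round(c['mtx'],1).tolist(),np.round(-np.array(c['R']).T@c['t']).tolist(),np.round(c['R'],2).tolist())
print(ctrl.read_state(),ctrl.grip_depth)
E
```

```text
pics
top [[434.6, 0.0, 321.2], [0.0, 434.6, 198.6], [0.0, 0.0, 1.0]] [525.0, 14.0, 1365.0] [[0.01, -1.0, -0.01], [-1.0, -0.01, -0.06], [0.06, 0.01, -1.0]]
side [[406.2, 0.0, 320.0], [0.0, 406.2, 203.0], [0.0, 0.0, 1.0]] [297.0, 803.0, 787.0] [[-0.94, -0.33, -0.01], [-0.2, 0.6, -0.77], [0.27, -0.72, -0.64]]
{'clock': 0.1, 'qpos': array([ 1.19017936,  0.62928685,  0.03845798,  1.51824829, -0.02700511,
        0.99633282, -0.02003923]), 'qd': array([ 0.0005256 , -0.00238607, -0.00144316, -0.00431872, -0.00143221,
       -0.00021013, -0.00086481]), 'tau': array([ 3.88865912e-03, -5.64528751e+01,  1.23082213e+00, -1.93971759e+01,
        1.13249972e-02,  5.39232278e-03,  8.18199311e-06]), 'eef_pos': array([ 201.11603338, -617.51041678,  230.46608063]), 'tool_rot': array([-3.13983582e+00,  2.29868911e-05,  3.14764720e-01]), 'force': array([ 0.04877965,  0.98314378, -0.2233264 ]), 'torque': array([ 0.02656665, -0.00027399,  0.033918  ]), 'gripper_force': 0.0, 'width': 85.30755361364754} 18.700000000000003
```

View pics/top0.png

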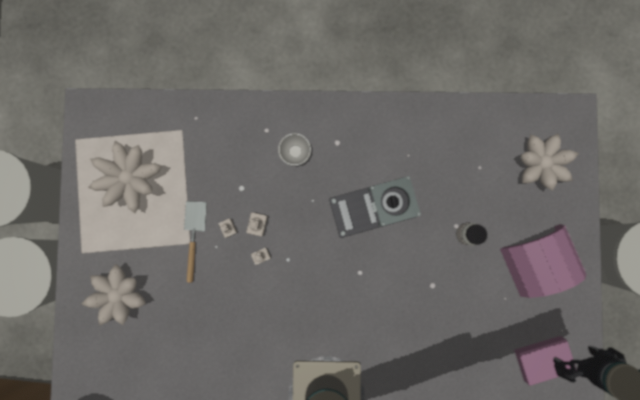

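View pics/side0.png

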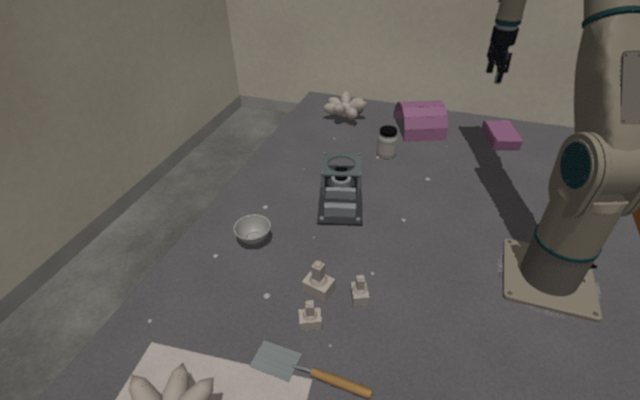

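The top view shows the clamp at about (375,207), with the guard opening near (396,202) and the fence on the left. There are three finials, at (257,223), (227,227) and (260,256). The side view suggests that the one at (319,278) is the largest. Next I'll get rough positions.

```bash
python3 - <<'E'
from h import *
im=cv2.imread('pics/top0.png'); c=ctrl.calibration('top')
for n,uv,z in(('big',(257,224),40),('b',(227,228),30),('c',(260,257),30),('open',(396,202),89),('bedL',(341,216),12),('jar',(475,234),100),('bowl',(295,150),45),('spat',(195,215),0)):
    print(n,np.round(plane(c,uv,z)[0]))
a=cv2.resize(im[175:285,180:440],None,fx=3,fy=3,interpolation=cv2.INTER_CUBIC); cv2.imwrite('pics/topc.png',a)
c=ctrl.calibration('wrist'); s=ctrl.read_state()
print(np.round(c['mtx'],1).tolist()); print(np.round(-np.array(c['R']).T@c['t']-s['eef_pos']).tolist(),np.round(c['R'],3).tolist())
E
```

```text
big [521. 217.  40.]
b [508. 311.  30.]
c [421. 208.  30.]
open [ 590. -198.   89.]
bedL [549. -40.  12.]
jar [ 500. -425.  100.]
bowl [749. 104.  45.]
spat [547. 419.   0.]
[[309.7, 0.0, 321.9], [0.0, 309.7, 199.4], [0.0, 0.0, 1.0]]
[71.0, 23.0, 142.0] [[0.309, -0.951, 0.0], [-0.908, -0.295, 0.296], [-0.282, -0.092, -0.955]]
```

View pics/topc.png

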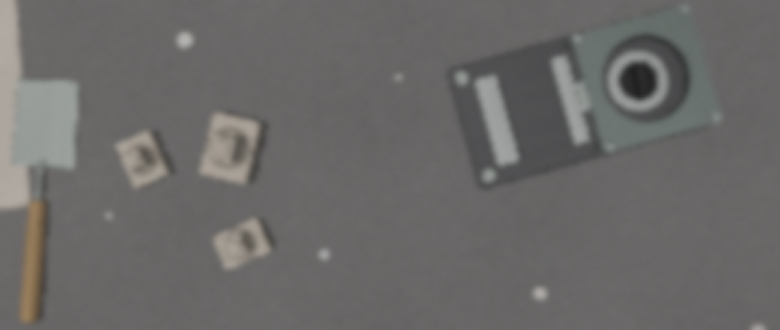

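The largest finial is at crop (230,148), with a plinth of about 64 x 50 mm. The fence is at (496,120), the jaw at (570,100) and the opening near (637,80). I'll look at the clamp with the wrist camera first.

Call:
carry_out(deltas=[0,0,0,0.0396,-0.029,-0.0058,-1,0,0,0,0.0396,-0.029,-0.0058,-1,0,0,0,0.0396,-0.029,-0.0058,-1,0,0,0,0.0396,-0.029,-0.0058,-1,0,0,0,0.0396,-0.029,-0.0058,-1,0,0,0,0.0396,-0.029,-0.0058,-1,0,0,0,0.0396,-0.029,-0.0058,-1,0,0,0,0.0396,-0.029,-0.0058,-1,0,0,0,0.0396,-0.029,-0.0058,-1,0,0,0,0.0396,-0.029,-0.0058,-1,0,0,0,0.0396,-0.029,-0.0058,-1,0,0,0,0.0396,-0.029,-0.0058,-1])

```text
clock: 1.6
eef_pos: [545.9, -138.7, 300.8]
tool_rot: [-3.141, 0.001, 0.315]
force: [0.9, -0.4, 0.1]
width: 85.4
gripper_force: 0.0
```

Call:
carry_out(deltas=[0,0,0,0,0,0,-1,0,0,0,0,0,0,-1])

```text
clock: 1.85
eef_pos: [544.8, -140.5, 300.4]
tool_rot: [3.142, 0.002, 0.315]
force: [0.4, 0.1, 0.1]
width: 85.6
gripper_force: 0.0
```

```bash
cat >> h.py <<'E'
import pickle
def wsnap(f):
    c=ctrl.calibration('wrist'); im=snap('wrist',f); pickle.dump(c,open('pics/'+f+'.pkl','wb')); return im,c
def wcal(f): return pickle.load(open('pics/'+f+'.pkl','rb'))
def wpt(c,uv,z):   # equidistant fisheye -> plane z
    K=np.array(c['mtx'],float);R=np.array(c['R']);t=np.array(c['t'])
    n=cv2.fisheye.undistortPoints(np.array(uv,float).reshape(-1,1,2),K,np.zeros(4)).reshape(-1,2)
    d=np.c_[n,np.ones(len(n))]@R; o=-R.T@t
    return o+d*((z-o[2])/d[:,2])[:,None]
E
python3 - <<'E'
from h import *
s=ctrl.read_state(); print(s['clock'],s['eef_pos'],s['tool_rot'],s['force'])
wsnap('w1')
E
```

```text
1.85 [ 544.76553365 -140.46035005  300.40266511] [3.14154491e+00 1.57660993e-03 3.14832581e-01] [0.43960352 0.1444434  0.14922925]
```

View pics/w1.png

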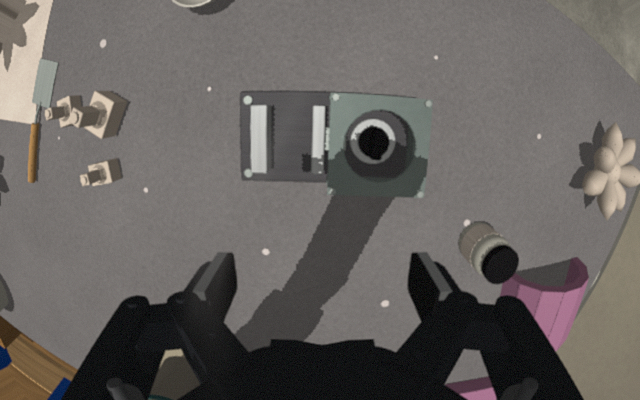

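The wrist view shows the bed at about (241–330, 92–182) and the fence top at (260,140). The jaw top is at (319,140) and the guard opening at (379,144). I'll crop for pixel detail.

```bash
python3 - <<'E'
from h import *
im=cv2.imread('pics/w1.png')
a=cv2.resize(im[80:205,230:440],None,fx=3.8,fy=3.8,interpolation=cv2.INTER_CUBIC)
a=cv2.convertScaleAbs(a,alpha=1.3,beta=25); cv2.imwrite('pics/w1c.png',a)
g=cv2.cvtColor(im,cv2.COLOR_BGR2GRAY)
# bright blocks: fence, jaw, disc
m=(g>150).astype(np.uint8); m[:, :235]=0; m[:,440:]=0; m[:85]=0; m[205:]=0
for k in cv2.findContours(m,0,1)[0]:
    if cv2.contourArea(k)>30: print('bright',cv2.contourArea(k),cv2.minAreaRect(k),cv2.boundingRect(k))
E
```

```text
bright 48.5 ((327.191162109375, 138.5146942138672), (3.6814322471618652, 21.09153938293457), 4.39870548248291) (325, 128, 5, 22)
bright 283.5 ((372.5, 129.0), (20.0, 43.0), 90.0) (351, 119, 44, 21)
bright 515.0 ((317.9491271972656, 131.93287658691406), (11.206645965576172, 52.1135368347168), 1.5074357986450195) (312, 106, 13, 53)
bright 970.0 ((255.47705078125, 140.491943359375), (20.013015747070312, 71.26847839355469), 0.8814040422439575) (245, 105, 22, 72)
bright 42.5 ((247.5, 99.5), (7.0, 7.0), 90.0) (244, 96, 8, 8)
bright 30.5 ((335.5, 97.0), (6.0, 7.0), 90.0) (332, 94, 8, 7)
```

View pics/w1c.png

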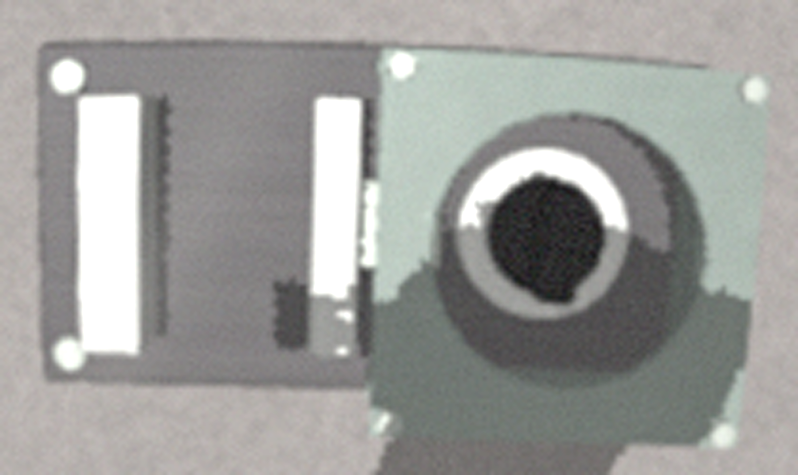

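The crop gives the fence top at x 78–139 and y 96–353, and the jaw top at x 313–358. The guard corners are at (380,48), (768,68), (745,445) and (370,436), and the opening is centred near (572,244). The knob is too dark for me to see the bar's direction from here.

```bash
python3 - <<'E'
from h import *
c=wcal('w1')
P=lambda l,z: wpt(c,(np.array(l,float)+.5)/3.8+[229.5,79.5],z)[:,:2]
f=P([(80,96),(138,96),(139,353),(79,353)],48)
j=P([(316,97),(361,98),(354,355),(308,355)],48)
g=P([(380,48),(768,68),(745,445),(370,436)],89)
th=np.linspace(0,6.28,9)[:-1]
o=P([(437,240),(705,245),(572,113),(570,387)],89)
for n,q in(('fence',f),('jaw',j),('guard',g),('open',o)): print(n,np.round(q,1).tolist(),np.round(q.mean(0),1))
b=P([(45,44),(48,380)],12);print('bedend',np.round(b,1).tolist())
for n,a,bb in(('fence face',f[1],f[2]),('jawface',j[0],j[3]),('bedend',b[0],b[1]),('guardR',g[1],g[2])):
    d=a-bb; print(n,'vise yaw',np.arctan2(d[1],d[0]),np.hypot(*d))
E
```

```text
fence [[591.3, -30.3], [596.7, -49.5], [511.9, -74.5], [505.5, -54.1]] [551.3 -52.1]
jaw [[613.5, -106.5], [617.8, -120.8], [533.8, -145.7], [529.0, -130.7]] [ 573.5 -125.9]
guard [[633.7, -121.0], [669.7, -235.2], [554.5, -273.0], [519.3, -155.5]] [ 594.3 -196.2]
open [[584.1, -155.4], [610.4, -235.2], [634.0, -181.6], [553.9, -210.1]] [ 595.6 -195.6]
bedend [[604.1, -3.9], [481.4, -39.2]]
fence face vise yaw 0.287477040675779 88.41655452573784
jawface vise yaw 0.2782805424881191 87.94027133296112
bedend vise yaw 0.280771489852996 127.67937620629154
guardR vise yaw 0.31685074540957586 121.31686953195934
```

Call:
carry_out(deltas=[0,0,0,0.0058,-0.0441,0.0025,-1,0,0,0,0.0058,-0.0441,0.0025,-1,0,0,0,0.0058,-0.0441,0.0025,-1,0,0,0,0.0058,-0.0441,0.0025,-1,0,0,0,0.0058,-0.0441,0.0025,-1,0,0,0,0.0058,-0.0441,0.0025,-1,0,0,0,0.0058,-0.0441,0.0025,-1,0,0,0,0.0058,-0.0441,0.0025,-1,0,0,0,0,0,0,-1,0,0,0,0,0,0,-1])

```text
clock: 3.15
eef_pos: [480.6, 207.8, 280.8]
tool_rot: [3.14, 0.001, 0.313]
force: [0.1, 0.1, 0.5]
width: 85.7
gripper_force: 0.0
```

```bash
python3 - <<'E'
from h import *
s=ctrl.read_state(); print(s['clock'],s['eef_pos'],s['tool_rot'],s['qpos'])
im,c=wsnap('w2')
uv=None
K=c['mtx'];X=np.array(c['R'])@[521,217,40]+c['t']; n=(X[:2]/X[2]).reshape(1,1,2)
uv=cv2.fisheye.distortPoints(n,np.array(K,float),np.zeros(4)).ravel();print(uv)
u,v=uv.round().astype(int); y0=max(v-65,0);x0=max(u-90,0)
a=cv2.resize(cv2.imread('pics/w2.png')[y0:y0+130,x0:x0+180],None,fx=4.4,fy=4.4,interpolation=cv2.INTER_CUBIC);cv2.imwrite('pics/w2c.png',a);print(x0,y0)
E
```

```text
3.15 [480.60218086 207.81780025 280.77145821] [3.14026494e+00 5.73873501e-04 3.12513510e-01] [-0.37934585  0.39182606 -0.11705292  1.80050817  0.05621122  0.95321957
 -1.77849065]
[324.31787461 133.2279852 ]
234 68
```

View pics/w2c.png

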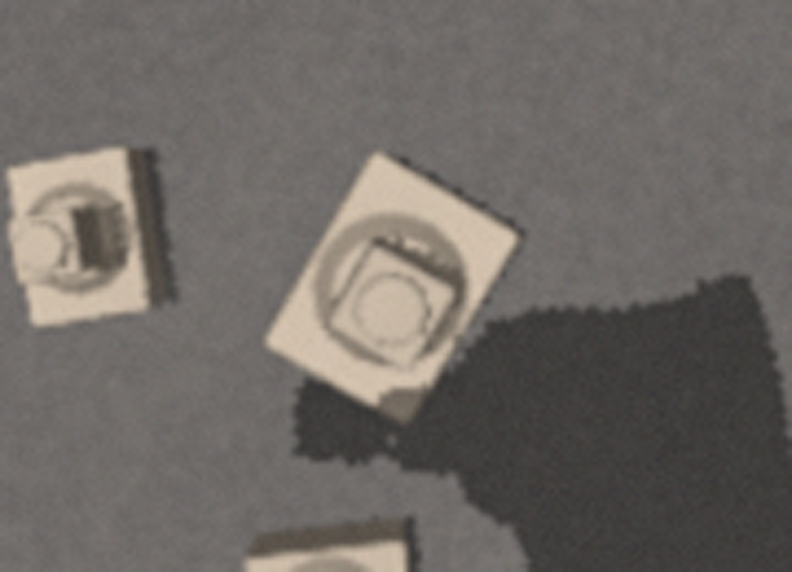

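The plinth top corners are at (377,152), (523,235), (403,425) and (266,343). The shaft top is centred at about (391,308).

```bash
python3 - <<'E'
from h import *
c=wcal('w2')
P=lambda l,z: wpt(c,(np.array(l,float)+.5)/4.4+[233.5,67.5],z)[:,:2]
p=P([(377,152),(523,235),(403,425),(266,343)],40)
print(np.round(p,1).tolist(),p.mean(0))
for i in range(4):
    d=p[(i+1)%4]-p[i]; print(np.hypot(*d),np.arctan2(d[1],d[0]))
print('cap',P([(391,308)],98),'shaft',P([(378,242),(460,290),(403,368),(330,318)],92).mean(0))
E
```

```text
[[555.8, 234.7], [546.4, 188.8], [484.2, 203.9], [494.9, 248.1]] [520.30640879 218.86639074]
46.80583759917801 -1.7730182748349588
63.973237265602755 2.904107927589235
45.4934554828704 1.3317764639464322
62.26646326433942 -0.21687284489736713
cap [[520.66593476 219.56769322]] shaft [521.02708342 219.20695991]
```

Call:
carry_out(deltas=[0,0,-9.88,0,0,0.02,-1,0,0,-9.88,0,0,0.02,-1,0,0,-9.88,0,0,0.02,-1,0,0,-9.88,0,0,0.02,-1,0,0,-9.88,0,0,0.02,-1,0,0,-9.88,0,0,0.02,-1,0,0,0,0.02,0.0365,0,-1,0,0,0,0,0,0,-1,0,0,0,0,0,0,-1])

```text
clock: 4.32
eef_pos: [520.2, 219.5, 160.8]
tool_rot: [-3.141, 0.001, 1.347]
force: [-0.9, -0.3, 0.2]
width: 85.5
gripper_force: 0.0
```

```bash
python3 - <<'E'
from h import *
s=ctrl.read_state(); print(s['clock'],s['eef_pos'],s['tool_rot'],s['qpos'])
E
```

```text
4.325 [520.20343064 219.47291999 160.7614722 ] [-3.14113037e+00  1.32825218e-03  1.34694320e+00] [-0.22142203  0.61582672 -0.35106066  1.82365118  0.2951795   0.75475
 -0.95399495]
```

Call:
carry_out(deltas=[0,0,0,0,0,0.035,-1,0,0,0,0,0,0.035,-1,0,0,0,0,0,0.0335,-1,0,0,0,0,0,0,-1,0,0,0,0,0,0,1,0,0,0,0,0,0,1,0,0,0,0,0,0,1,0,0,0,0,0,0,1,0,0,0,0,0,0,1,0,0,0,0,0,0,1])

```text
clock: 5.58
eef_pos: [521.1, 221.5, 58.5]
tool_rot: [3.14, -0.001, 1.349]
force: [0.7, -0.8, 5.9]
width: 23.1
gripper_force: 59.5
```

Gripped at 23 mm. Next I'll lift, carry it over the seat and turn it square.

Call:
carry_out(deltas=[0,0,0,0,0,-0.02,1,0,0,0,0,0,-0.03,1,0,0,0,0,0,-0.03,1,0,0,0,0,0,-0.03,1,0,0,0,-0.0368,0.0137,0,1,0,0,0,-0.0368,0.0137,0,1,0,0,0,-0.0368,0.0137,0,1,0,0,0,-0.0368,0.0137,0,1,0,0,0,-0.0368,0.0137,0,1,0,0,0,-0.0368,0.0137,0,1,0,0,0,-0.0368,0.0137,0,1,0,0,0,-0.0368,0.0137,0,1])

```text
clock: 7.08
eef_pos: [562.2, -91.3, 167.2]
tool_rot: [-3.141, 0.0, 1.349]
force: [1.0, 0.0, -1.8]
width: 23.1
gripper_force: 59.3
```

Call:
carry_out(deltas=[0,0,-7.3,0,0,0,1,0,0,-7.3,0,0,0,1,0,0,-7.3,0,0,0,1,0,0,-7.3,0,0,0,1,0,0,0,0,0,0,1,0,0,0,0,0,0,1])

```text
clock: 7.82
eef_pos: [562.3, -90.1, 167.3]
tool_rot: [-3.141, -0.0, 1.857]
force: [-0.4, 0.3, -3.4]
width: 23.1
gripper_force: 59.3
```

```bash
python3 - <<'E'
from h import *
s=ctrl.read_state(); print(s['clock'],s['eef_pos'],s['tool_rot'],s['qpos'],s['force'],s['width'])
wsnap('w3'); im=cv2.imread('pics/w3.png')
cv2.imwrite('pics/w3c.png',cv2.resize(im[60:400,110:530],None,fx=1.76,fy=1.76,interpolation=cv2.INTER_CUBIC))
E
```

```text
7.825 [562.29370869 -90.12157794 167.26716405] [-3.14111729e+00 -8.43019078e-05  1.85682142e+00] [ 0.44594774  0.64063897 -0.52698069  1.80215505  0.42618466  0.81435222
 -0.00673206] [-0.38907141  0.27594801 -3.3578381 ] 23.13550953746514
```

View pics/w3c.png

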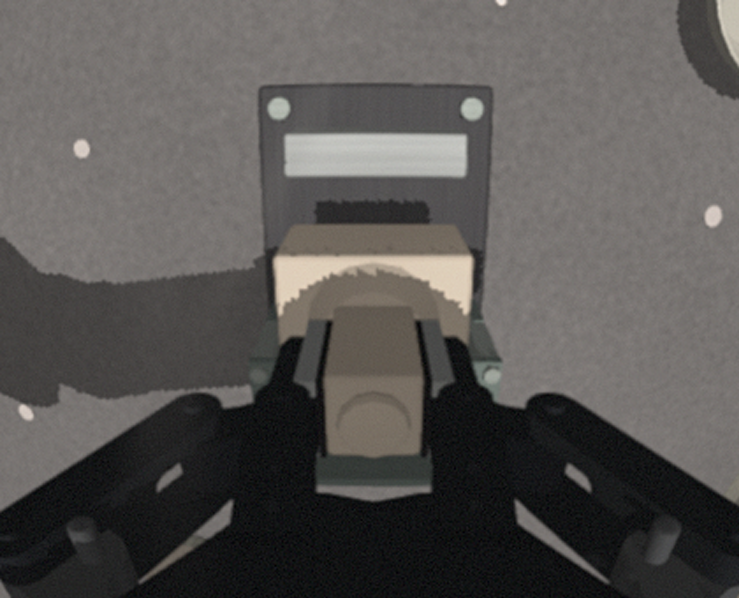

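The finial hangs square over the seat. Its fence-side plinth top edge runs from (274,257) to (473,253), and the fence's inner top edge from (285,178) to (467,176). From these I'll measure the finial relative to the fence.

```bash
python3 - <<'E'
from h import *
c=wcal('w3'); yaw=.288; R=np.array([[np.cos(yaw),np.sin(yaw)],[-np.sin(yaw),np.cos(yaw)]])
o=np.array([566.4,-100.2])
P=lambda l,z: wpt(c,(np.array(l,float)+.5)/1.76+[109.5,59.5],z)[:,:2]
for n,l,z in(('plinth front top',[(274,257),(473,253)],148.8),('plinth front bottom',[(284,226),(464,225)],108.8),('fence inner',[(285,178),(467,176)],48),('fence outer',[(285,135),(466,134)],48),('bed end',[(261,87),(492,87)],12)):
    q=P(l,z); d=q[1]-q[0]; print(n,np.round((q-o)@R.T,1).tolist(),'yaw',np.arctan2(d[1],d[0]),np.hypot(*d))
print('tcp',R@(np.array([562.3,-90.1])-o))
E
```

```text
plinth front top [[-33.0, 32.9], [29.5, 34.1]] yaw 0.3070141695721344 62.5168454890938
plinth front bottom [[-36.2, 32.1], [33.1, 32.3]] yaw 0.2916227157098387 69.29903414893265
fence inner [[-45.1, 40.0], [44.1, 40.8]] yaw 0.2974275476965562 89.27520319326278
fence outer [[-44.4, 61.2], [43.0, 61.5]] yaw 0.2919393151568261 87.43009740847019
bed end [[-63.0, 84.7], [63.1, 84.5]] yaw 0.2869318123304972 126.11933605062292
tcp [-1.06238165 10.8485642 ]
```

Call:
carry_out(deltas=[0,0,0,0.0015,0.0015,0.03,1,0,0,0,0,0,0.03,1,0,0,0,0,0,0.02,1,0,0,0,0,0,0.01,1,0,0,0,0,0,0.003,1,0,0,0,0,0,0,1])

```text
clock: 8.62
eef_pos: [564.1, -88.1, 75.0]
tool_rot: [3.141, 0.0, 1.859]
force: [-0.4, 0.7, -1.7]
width: 23.4
gripper_force: 59.2
```

Call:
carry_out(deltas=[0,0,0,0,0,0.002,1,0,0,0,0,0,0,1])

```text
clock: 8.88
eef_pos: [563.8, -88.2, 72.8]
tool_rot: [3.141, 0.0, 1.859]
force: [-0.5, 0.1, -2.0]
width: 23.1
gripper_force: 59.2
```

Call:
carry_out(deltas=[0,0,0,0,0,0.0015,1,0,0,0,0,0,0,1])

```text
clock: 9.12
eef_pos: [563.5, -88.2, 70.9]
tool_rot: [-3.142, -0.0, 1.859]
force: [0.4, 0.3, -2.9]
width: 23.0
gripper_force: 59.2
```

Call:
carry_out(deltas=[0,0,0,0,0,0.001,1,0,0,0,0,0,0,1])

```text
clock: 9.38
eef_pos: [563.7, -88.2, 70.5]
tool_rot: [3.141, 0.0, 1.859]
force: [-0.9, -0.1, 3.6]
width: 23.1
gripper_force: 60.1
```

The force sign flipped to +3.6 N, so the finial is on the bed. I'll release, rise and look at the knob from above.

Call:
carry_out(deltas=[0,0,0,0,0,0,-1,0,0,0,0,0,0,-1,0,0,0,0,0,0,-1,0,0,0,0,0,0,-1,0,0,0,0,0,0,-1,0,0,0,0,0,-0.04,-1,0,0,0,0,0,-0.06,-1,0,0,0,-0.0467,0,-0.03,-1,0,0,0,-0.0467,0,-0.01,-1,0,0,0,-0.0467,0,0,-1,0,0,0,-0.0467,0,0,-1,0,0,0,0,0,0,-1])

```text
clock: 10.88
eef_pos: [616.0, -272.9, 209.0]
tool_rot: [-3.14, 0.002, 1.852]
force: [0.3, -0.7, -0.2]
width: 85.4
gripper_force: 0.0
```

```bash
python3 - <<'E'
from h import *
s=ctrl.read_state(); print(s['clock'],s['eef_pos'],s['tool_rot'],s['qpos'],s['width'])
im,c=wsnap('w4')
X=np.array(c['R'])@[595,-196,80]+c['t']; u,v=cv2.fisheye.distortPoints((X[:2]/X[2]).reshape(1,1,2),np.array(c['mtx'],float),np.zeros(4)).ravel().round().astype(int); print(u,v)
x0=u-85; y0=max(v-95,0); a=cv2.imread('pics/w4.png')[y0:y0+145,x0:x0+170].astype(float)/255
a=cv2.resize((255*np.clip(a*1.3,0,1)**.4).astype(np.uint8),None,fx=4,fy=4,interpolation=cv2.INTER_CUBIC); cv2.imwrite('pics/w4c.png',a); print(x0,y0)
E
```

```text
10.875 [ 616.03391417 -272.93737216  208.95811986] [-3.14032131e+00  2.41600699e-03  1.85166895e+00] [ 0.67254276  0.73618538 -0.5447673   1.45749434  0.41280617  1.06280686
  0.32152676] 85.43488596834102
324 101
239 6
```

View pics/w4c.png

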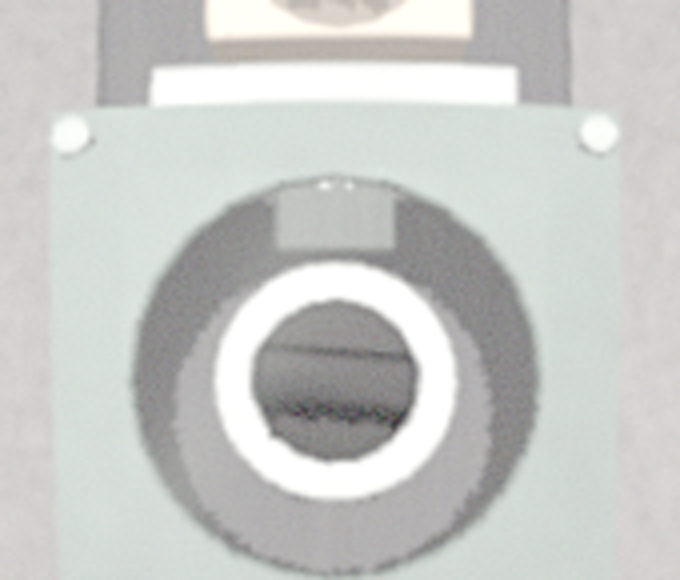

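The bar is visible in the opening. Its upper edge runs from (260,346) to (410,356), so it lies almost along the clamp's x. The opening is centred at (337,377) and the disc at (336,381). The finial still stands square at the top of the picture.

```bash
python3 - <<'E'
from h import *
c=wcal('w4')
P=lambda l,z: wpt(c,(np.array(l,float)+.5)/4+[238.5,5.5],z)[:,:2]
o=P([(135,377),(540,377),(337,178),(337,575)],89); print('open',o.mean(0),np.hypot(*(o[0]-o[1])),np.hypot(*(o[2]-o[3])))
for z in(44,74):
  r=P([(214,381),(457,381),(336,262),(336,500)],z); b=P([(251,381),(419,381),(335,299),(335,463)],z)
  print(z,'ring',r.mean(0),np.hypot(*(r[0]-r[1])),'black',b.mean(0),np.hypot(*(b[0]-b[1])))
a=P([(262,346),(410,356),(275,410),(400,418)],74)
print(np.round(a,1).tolist(),[np.arctan2(*(a[i+1]-a[i])[::-1]) for i in(0,2)])
n=np.array([-.285,.958]); print('edge y from opening', (a-o.mean(0))@n)
im=cv2.cvtColor(cv2.imread('pics/w4.png'),cv2.COLOR_BGR2GRAY); np.set_printoptions(linewidth=250)
print(im[88:122,305:342:4].T)
j=P([(153,69),(517,69)],48);d=j[1]-j[0];print('jaw edge yaw',np.arctan2(d[1],d[0]),np.hypot(*d)); f=P([(208,42),(471,40)],52);d=f[1]-f[0];print('finial yaw',np.arctan2(d[1],d[0]),np.hypot(*d), 'gap',((f-j)@n))
E
```

```text
open [ 593.5660278  -195.15480699] 84.91395905258572 84.70503065372228
44 ring [ 593.46523237 -195.7914355 ] 59.39185977793678 black [ 593.31302753 -195.92906788] 40.99552141358194
74 ring [ 593.54430111 -196.1816934 ] 53.58775791486821 black [ 593.40697057 -196.30587558] 36.98921174246386
[[575.8, -193.2], [607.7, -186.3], [582.5, -206.2], [609.5, -200.3]] [np.float64(0.2122987573288412), np.float64(0.21651962885160256)]
edge y from opening [ 6.9359898   4.43537558 -7.44090459 -9.44560395]
[[197 168 116  68  43  44  57  58  59  59  56  52  53  47  46  43  40  35  35  26  22  35  54  84 119 166 176 185 199 206 207 201 204 205]
 [ 55  61  61  56  42  48  53  57  59  57  55  50  44  44  40  43  36  39  23  26  24  29  40  45  44  42  31  55 108 172 204 206 205 207]
 [ 57  64  54  55  38  33  45  55  56  53  48  47  44  45  42  36  35  35  21  17  23   9  33  42  45  46  42  37  40  32  49 109 169 205]
 [ 55  52  53  51  39  31  36  45  54  49  47  43  45  40  44  37  35  23  24  21  17  16  16  28  47  42  47  47  43  41  39  40  86 154]
 [ 52  52  54  52  45  26  28  47  48  45  46  4
[... 214 characters left out ...]
37  36  48 125]
 [ 50  47  52  55  47  38  31  31  47  47  45  46  44  46  43  40  42  33  31  19  13  10  18  26  36  45  45  42  45  41  34  47 101 167]
 [ 52  50  47  52  45  49  22  28  38  43  48  41  42  45  44  43  41  41  33  20  22   9  17  16  33  41  43  36  36  51  92 155 199 205]
 [ 49  43  49  49  53  46  32  27  35  41  47  42  40  48  42  41  44  40  39  30  24  11  16   7   7  19  54 109 155 192 204 202 201 202]
 [211 203 194 170 125  85  55  28  22  32  35  39  33  36  34  31  26  30  26  34  53  73 100 138 172 205 210 210 205 208 201 201 201 203]]
jaw edge yaw 0.28097303563413856 87.94081717571959
finial yaw 0.29087867957460195 62.61445401892848 gap [5.20853025 6.03560641]
```

Call:
carry_out(deltas=[0,0,-9.575,0,0,0,0.06,0,0,-9.575,0,0,0,0.06,0,0,-9.575,0,0,0,0.06,0,0,-9.575,0,0,0,0.06,0,0,-9.575,0,0,0,0.06,0,0,-9.575,0,0,0,0.06,0,0,-9.575,0,0,0,0.06,0,0,-9.575,0,0,0,0.06,0,0,-9.575,0,0,0,0.06,0,0,0,0,0,0,0.06,0,0,0,0,0,0,0.06])

```text
clock: 12.3
eef_pos: [616.7, -266.3, 210.1]
tool_rot: [3.141, -0.0, -2.921]
force: [0.3, 0.2, -0.1]
width: 40.0
gripper_force: 0.0
```

```bash
cat >> h.py <<'E'
from scipy.spatial.transform import Rotation as Ro
def go(x,y,z):
    s=ctrl.read_state(); R=Ro.from_euler('xyz',s['tool_rot']).as_matrix()
    print(s['clock'],s['eef_pos'].round(1),s['tool_rot'].round(3),'q',s['qpos'].round(2),'w',round(s['width'],1),'F',s['force'].round(1),'T',s['torque'].round(3)); print('shift mm',(R.T@(np.array([x,y,z])-s['eef_pos'])).round(1))
E
python3 -c "
from h import *; go(593.4,-195.6,130)"
```

```text
12.3 [ 616.7 -266.3  210.1] [ 3.141 -0.    -2.921] q [ 0.84  0.84 -0.92  1.46  0.69  1.19  1.61] w 40.0 F [ 0.3  0.2 -0.1] T [ 0.015  0.033 -0.03 ]
shift mm [ 7.3 74.  80.1]
```

Call:
carry_out(deltas=[0,0,-0.35,0.0037,0.037,0.035,0.06,0,0,0,0.0036,0.037,0.035,0.06,0,0,0,0,0,0,0.06,0,0,0,0,0,0,0.06])

```text
clock: 12.8
eef_pos: [593.8, -197.1, 140.5]
tool_rot: [-3.14, 0.001, -2.915]
force: [-0.0, -0.4, 0.3]
width: 40.0
gripper_force: 0.0
```

```bash
python3 -c "
from h import *; go(593.4,-195.6,48)"
```

```text
12.8 [ 593.8 -197.1  140.5] [-3.140e+00  1.000e-03 -2.915e+00] q [ 0.77  0.85 -0.88  1.66  0.76  1.    1.42] w 40.0 F [-0.  -0.4  0.3] T [-0.005  0.007  0.011]
shift mm [ 0.1  1.7 92.5]
```

Call:
carry_out(deltas=[0,0,0.7,0,0.0015,0.03,0.06,0,0,0,0,0,0.03,0.06,0,0,0,0,0,0.02,0.06,0,0,0,0,0,0.0115,0.06,0,0,0,0,0,0,0.06,0,0,0,0,0,0,0.06])

```text
clock: 13.55
eef_pos: [593.6, -195.2, 49.4]
tool_rot: [-3.141, 0.002, -2.926]
force: [-0.7, 0.4, 1.1]
width: 40.6
gripper_force: 0.0
```

```bash
python3 -c "
from h import *; go(593.4,-195.6,48)"
```

```text
13.55 [ 593.6 -195.2   49.4] [-3.141e+00  2.000e-03 -2.926e+00] q [ 0.72  0.96 -0.79  1.71  0.87  0.86  1.32] w 40.6 F [-0.7  0.4  1.1] T [ 0.028 -0.003 -0.031]
shift mm [ 0.3 -0.3  1.4]
```

Call:
carry_out(deltas=[0,0,0,0,0,0,1,0,0,0,0,0,0,1,0,0,0,0,0,0,1,0,0,0,0,0,0,1])

```text
clock: 14.05
eef_pos: [593.3, -195.5, 49.4]
tool_rot: [-3.141, 0.001, -2.927]
force: [-1.4, -0.9, 5.7]
width: 12.5
gripper_force: 59.9
```

```bash
python3 -c "
from h import *; go(593.4,-195.6,48)"
```

```text
14.05 [ 593.3 -195.5   49.4] [-3.141e+00  1.000e-03 -2.927e+00] q [ 0.72  0.96 -0.79  1.71  0.87  0.86  1.32] w 12.5 F [-1.4 -0.9  5.7] T [-0.15   0.217 -0.243]
shift mm [-0.1 -0.1  1.4]
```

Gripped on the bar. Turning clockwise, first the free part.

Call:
carry_out(deltas=[0,0,5,0,0,0,1,0,0,5,0,0,0,1,0,0,5,0,0,0,1,0,0,5,0,0,0,1,0,0,5,0,0,0,1,0,0,5,0,0,0,1])

```text
clock: 14.8
eef_pos: [593.3, -195.2, 49.4]
tool_rot: [-3.141, 0.002, 2.832]
force: [-0.5, -0.4, 5.6]
width: 13.1
gripper_force: 59.9
```

```bash
python3 -c "
from h import *; go(593.4,-195.6,48)"
```

```text
14.8 [ 593.3 -195.2   49.4] [-3.141e+00  2.000e-03  2.832e+00] q [ 0.66  0.92 -0.67  1.71  0.77  0.79  0.88] w 13.1 F [-0.5 -0.4  5.6] T [-0.016  0.198  0.335]
shift mm [-0.2 -0.4  1.4]
```

Call:
carry_out(deltas=[0,0,2,0,0,0,1,0,0,0,0,0,0,1])

```text
clock: 15.05
eef_pos: [593.3, -195.1, 49.4]
tool_rot: [-3.141, 0.001, 2.8]
force: [0.4, -0.8, 6.1]
width: 12.9
gripper_force: 59.9
```

```bash
python3 -c "
from h import *; go(593.4,-195.6,48)"
```

```text
15.05 [ 593.3 -195.1   49.4] [-3.141e+00  1.000e-03  2.800e+00] q [ 0.66  0.92 -0.66  1.71  0.76  0.79  0.85] w 12.9 F [ 0.4 -0.8  6.1] T [-0.02   0.217  0.141]
shift mm [-0.2 -0.4  1.4]
```

Call:
carry_out(deltas=[0,0,2.5,0,0,0,1,0,0,2.5,0,0,0,1,0,0,1,0,0,0,1,0,0,1,0,0,0,1,0,0,1,0,0,0,1])

```text
clock: 15.68
eef_pos: [593.4, -195.0, 49.3]
tool_rot: [3.141, 0.001, 2.66]
force: [-1.0, -0.6, 5.5]
width: 12.6
gripper_force: 59.9
```

```bash
cat >> h.py <<'E'
def tq():
    s=ctrl.read_state(); y=s['tool_rot'][2]; print('t',s['clock'],'turn',round((3.356-y)%6.283,4),'T',s['torque'].round(3),'F',s['force'].round(1),'tau7',s['tau'][6].round(3),'p',s['eef_pos'].round(1))
E
python3 -c "
from h import *; tq()"
```

```text
t 15.675 turn 0.6958 T [0.024 0.183 0.385] F [-1.  -0.6  5.5] tau7 -0.214 p [ 593.4 -195.    49.3]
```

Call:
carry_out(deltas=[0,0,1,0,0,0,1,0,0,1,0,0,0,1,0,0,1,0,0,0,1])

```text
clock: 16.05
eef_pos: [593.4, -195.0, 49.4]
tool_rot: [3.141, 0.001, 2.608]
force: [-1.1, 0.3, 5.6]
width: 13.1
gripper_force: 59.9
```

```bash
python3 -c "
from h import *; tq()"
```

```text
t 16.05 turn 0.7482 T [-0.034  0.148  0.35 ] F [-1.1  0.3  5.6] tau7 -0.215 p [ 593.4 -195.    49.4]
```

Call:
carry_out(deltas=[0,0,1,0,0,0,1,0,0,1,0,0,0,1,0,0,1,0,0,0,1])

```text
clock: 16.42
eef_pos: [593.4, -195.0, 49.4]
tool_rot: [3.141, 0.002, 2.555]
force: [-0.5, 0.7, 5.2]
width: 13.0
gripper_force: 59.9
```

```bash
python3 -c "
from h import *; tq()"
```

```text
t 16.425 turn 0.8006 T [-0.007  0.251  0.368] F [-0.5  0.7  5.2] tau7 -0.215 p [ 593.4 -195.    49.4]
```

Call:
carry_out(deltas=[0,0,1,0,0,0,1,0,0,1,0,0,0,1,0,0,1,0,0,0,1])

```text
clock: 16.8
eef_pos: [593.4, -195.0, 49.4]
tool_rot: [3.141, 0.002, 2.503]
force: [-1.1, -0.7, 5.9]
width: 13.1
gripper_force: 59.9
```

```bash
python3 -c "
from h import *; tq()"
```

```text
t 16.8 turn 0.8528 T [0.017 0.193 0.332] F [-1.1 -0.7  5.9] tau7 -0.216 p [ 593.4 -195.    49.4]
```

Call:
carry_out(deltas=[0,0,1,0,0,0,1,0,0,1,0,0,0,1,0,0,1,0,0,0,1])

```text
clock: 17.18
eef_pos: [593.4, -195.0, 49.4]
tool_rot: [3.141, 0.001, 2.451]
force: [-1.4, -0.6, 5.9]
width: 13.2
gripper_force: 59.9
```

```bash
python3 -c "
from h import *; tq()"
```

```text
t 17.175 turn 0.9052 T [-0.028  0.173  0.374] F [-1.4 -0.6  5.9] tau7 -0.216 p [ 593.4 -195.    49.4]
```

Call:
carry_out(deltas=[0,0,1,0,0,0,1,0,0,1,0,0,0,1,0,0,1,0,0,0,1])

```text
clock: 17.55
eef_pos: [593.5, -194.9, 49.4]
tool_rot: [3.141, 0.001, 2.398]
force: [-0.3, 1.6, 4.8]
width: 12.8
gripper_force: 59.9
```

```bash
python3 -c "
from h import *; tq()"
```

```text
t 17.55 turn 0.9575 T [0.023 0.204 0.355] F [-0.3  1.6  4.8] tau7 -0.217 p [ 593.5 -194.9   49.4]
```

Call:
carry_out(deltas=[0,0,1,0,0,0,1,0,0,1,0,0,0,1,0,0,1,0,0,0,1])

```text
clock: 17.92
eef_pos: [593.5, -194.9, 49.4]
tool_rot: [3.141, 0.001, 2.346]
force: [-0.5, 0.8, 4.8]
width: 13.1
gripper_force: 59.9
```

```bash
python3 -c "
from h import *; tq()"
```

```text
t 17.925 turn 1.0099 T [0.024 0.114 0.321] F [-0.5  0.8  4.8] tau7 -0.218 p [ 593.5 -194.9   49.4]
```

Call:
carry_out(deltas=[0,0,1,0,0,0,1,0,0,1,0,0,0,1])

```text
clock: 18.18
eef_pos: [593.5, -194.9, 49.4]
tool_rot: [3.141, 0.001, 2.311]
force: [0.2, 0.1, 5.4]
width: 12.8
gripper_force: 59.9
```

```bash
python3 -c "
from h import *; tq()"
```

```text
t 18.175 turn 1.0447 T [0.043 0.174 0.329] F [0.2 0.1 5.4] tau7 -0.218 p [ 593.5 -194.9   49.4]
```

Call:
carry_out(deltas=[0,0,1,0,0,0,1,0,0,1,0,0,0,1,0,0,1,0,0,0,1])

```text
clock: 18.55
eef_pos: [593.5, -194.9, 49.4]
tool_rot: [3.14, 0.001, 2.259]
force: [-0.2, 0.4, 5.0]
width: 13.0
gripper_force: 59.9
```

```bash
python3 -c "
from h import *; tq()"
```

```text
t 18.55 turn 1.097 T [0.099 0.183 0.338] F [-0.2  0.4  5. ] tau7 -0.266 p [ 593.5 -194.9   49.4]
```

Call:
carry_out(deltas=[0,0,1,0,0,0,1,0,0,1,0,0,0,1])

```text
clock: 18.8
eef_pos: [593.6, -194.8, 49.4]
tool_rot: [3.14, 0.001, 2.224]
force: [-0.7, -0.1, 5.4]
width: 12.9
gripper_force: 59.9
```

```bash
python3 -c "
from h import *; tq()"
```

```text
t 18.8 turn 1.1316 T [0.072 0.114 0.42 ] F [-0.7 -0.1  5.4] tau7 -0.305 p [ 593.6 -194.8   49.4]
```

The torque is rising: tau7 went from −0.218 free to −0.305, about 8–9 N. I'll continue in small steps.

Call:
carry_out(deltas=[0,0,1,0,0,0,1,0,0,1,0,0,0,1])

```text
clock: 19.05
eef_pos: [593.6, -194.8, 49.4]
tool_rot: [3.14, 0.001, 2.19]
force: [-0.3, 0.2, 5.6]
width: 12.7
gripper_force: 60.0
```

```bash
python3 -c "
from h import *; tq()"
```

```text
t 19.05 turn 1.1663 T [0.012 0.085 0.431] F [-0.3  0.2  5.6] tau7 -0.344 p [ 593.6 -194.8   49.4]
```

Call:
carry_out(deltas=[0,0,1,0,0,0,1])

```text
clock: 19.18
eef_pos: [593.6, -194.8, 49.4]
tool_rot: [3.14, 0.001, 2.172]
force: [0.4, 1.1, 5.2]
width: 12.8
gripper_force: 60.0
```

```bash
python3 -c "
from h import *; tq()"
```

```text
t 19.175 turn 1.1837 T [0.042 0.092 0.505] F [0.4 1.1 5.2] tau7 -0.363 p [ 593.6 -194.8   49.4]
```

Call:
carry_out(deltas=[0,0,0.85,0,0,0,1,0,0,0.85,0,0,0,1])

```text
clock: 19.42
eef_pos: [593.6, -194.8, 49.4]
tool_rot: [3.14, 0.001, 2.143]
force: [-0.8, -0.8, 5.7]
width: 13.0
gripper_force: 60.0
```

```bash
python3 -c "
from h import *; tq()"
```

```text
t 19.425 turn 1.2132 T [0.043 0.13  0.505] F [-0.8 -0.8  5.7] tau7 -0.413 p [ 593.6 -194.8   49.4]
```

The grip is about 17–19 N by both readings. I'll let go with a 40 mm opening, lift clear and check.

Call:
carry_out(deltas=[0,0,0,0,0,0,1,0,0,0,0,0,0,0.06,0,0,0,0,0,0,0.06,0,0,0,0,0,0,0.06,0,0,0,0,0,0,0.06,0,0,0,0,0,-0.03,0.06,0,0,0,0,0,-0.04,0.06,0,0,0,0,0,-0.05,0.06,0,0,0,0,0,-0.06,0.06,0,0,0,0,0,0,0.06,0,0,0,0,0,0,0.06])

```text
clock: 20.8
eef_pos: [592.2, -195.5, 228.1]
tool_rot: [-3.141, 0.0, 2.14]
force: [-0.0, -0.0, -0.6]
width: 40.2
gripper_force: 0.0
```

```bash
python3 - <<'E'
from h import *
tq(); wsnap('w5'); c=wcal('w5')
X=(np.array(c['R'])@np.array([[563,-89,60]]).T).T+c['t']; print(cv2.fisheye.distortPoints((X[:,:2]/X[:,2:]).reshape(-1,1,2),np.array(c['mtx'],float),np.zeros(4)).ravel())
E
```

```text
t 20.8 turn 1.2157 T [-0.012 -0.041  0.003] F [-0.  -0.  -0.6] tau7 0.003 p [ 592.2 -195.5  228.1]
[356.17986683  76.91853695]
```

View pics/w5.png

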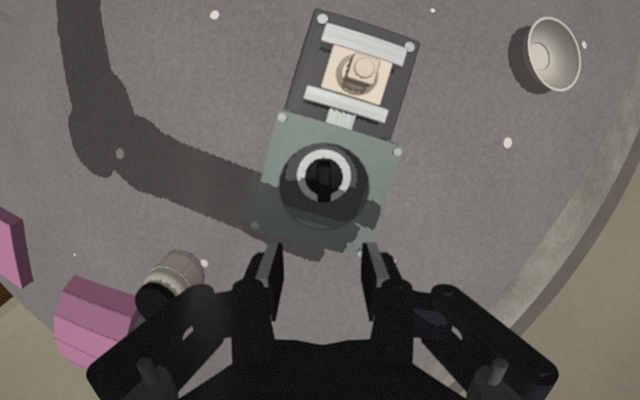

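The last view shows the finial held square between the jaw at (346,104) and the fence at (365,43). The bar has turned with the tool, and the gripper is clear above the guard. Handing in.

```bash
python3 -c "
from cell import ctrl; print(ctrl.finish_job())"
```

```text
the job is handed in; nothing more can be done
None
```

The finial is clamped square against the fence at an estimated 17–19 N, read from the rise in turning torque. The robot is clear above the guard, and the job was handed in at about 21 s; the judge returned no result.

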